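# Hang the L-shaped panel level on the drying stand

### The job

The blue L-shaped test panel stands upright in its grey slotted dock. Lift it out and hang it on the rod of the drying stand by the one of its four holes that lets it hang level, with its long top edge horizontal, then let go so that it hangs still. Leave the red-capped reagent bottle where it stands.

Things in the scene. Friction and masses are not known exactly. Their poses are not given: they have to be found in the camera images.
- panel_bar (a point): Blue L-shaped upright panel, one even 8 mm plate, 0.25 kg: a level bar 190 long, 68 high, below its +y end (flush) a leg 90 wide, 112 farther down. Point: middle of the bar, 34 below the top edge. x normal to the plate, away from the robot; y along the bar toward the leg; z up. The leg's foot stands 35 deep in the 10.5 wide slot of a grey block, fixed, 45 high: pull straight up by the top edge.
- hole_1 (a point): The panel's hole farthest from the leg, axes as panel_bar: the point of its roof, 30 mm below the top edge, at bar y -48. Four equal through holes at bar y -48, -12, +24, +60. House-shaped: 28 wide, pointed roof 18 high, then 10 straight to a flat sill. Hung, the roof's point settles with the rod's centre line 6.5 below it, and the panel turns until its centre of mass is under the rod.
- rod_seat (a point): Drying stand, fixed: round foot of 110 mm, steel post, one rod of 8 mm diameter at its top. Point: where the panel should hang, on the rod's centre line, 214 above the bench. The rod sticks out along -x, 40 mm free from here to its end, a black ball of 12 mm, rising 2.5; the post is 70 off along +x, no higher than the rod. Fingers above the hole may reach at most 28 below the panel's edge.
- bottle_mid (a point): Bystander: white reagent bottle with a red cap, 56 mm in diameter and 108 mm tall, standing; the point is its centre.
There are look-alikes about, which are no part of the job. Of the things shaped like the part that bears rod_seat, the dark steel one is meant.

How it is judged:
By the outcome, as a careful person would: the job done as asked, in the order asked, and still so for the second after the job is handed in, with the robot touching nothing.
It also fails if it takes over 45 s, if anything falls off the work surface, if the arm or the gripper's body presses on something with over 40 N, if the wrist force passes 120 N, or if a joint passes its speed limit or range.

### The arm

A 6-joint arm with a two-finger parallel gripper is mounted at the origin on a cart in front of the work surface, level with it; the furniture and walls round the work are solid. World frame = base frame: x ahead of the robot, y to its left, z up, the work surface at z = 0. Lengths are in m, angles in degrees, forces in N, time in s.
With the tool pointing down it reaches from about 0.3 to 0.75 m from the base axis. Payload 8.5 kg.
Tool frame: the origin (TCP) lies midway between the tips of the shut fingers; the grasp point (between the pads) lies 19 mm behind it (bot.pinch_z is the distance from the TCP to the grasp point, in m); y points along the fingers, z is the direction in which the jaws open and shut, and the axes are right-handed (so a half turn about y gives the same grasp; the last joint's range is limited). The gripper opens to 85 mm and grips with 20 to 120 N. Pads are 22 mm wide; open, the fingers measure 114 mm over their backs; the gripper's body (76 mm by 85 mm) begins 54 mm behind the grasp point. The pads swing forward as they close: fully open they stand 13 mm farther back than shut.
Start: joints at [62.55, 21.807, 74.336, -0, 83.858, -12.336], TCP at [0.143, 0.531, 0.231] pointing down, gripper open.
Joint ranges: [-178.18, 178.18], [-50.72, 133.34], [12.68, 142.11], [-81.47, 261.47], [9.98, 163.14], [-165.26, 165.26]. Speed limits (degrees/s): [136.94, 136.94, 180, 180, 180, 180].

### API

Orientations are given as a 3x3 rotation matrix whose columns are the frame's x, y, z axes.
In Python, from station import bot gives the robot as it stands.
- The arm moves only by the tool apply_moves, never from a script. Its argument "moves" is a list of rows, each a list of 3 entries, a list of its own where there are three numbers: the shift along the world's x, y, z in mm, then the turn, a rotation vector about the world's x, y, z in rad, then the opening in per cent of the stroke, from 0 (shut) to 100 (fully open). A call has 1 to 12 rows; each row is the pose to reach, as a shift and turn from the pose measured when the call began; what a row does not reach only later rows make up. A row lasts 1/10 s, in which the tool goes at most 50 mm and 8.59 degrees, less where a joint would pass 70% of its speed; a pose out of reach is approached as far as the arm can. A call with a gripper value outside its range is refused whole. The fingers move at their own pace and stop on an object; "force" is the grip in N (left out, the last holds). Time passes only in rows, so rows that repeat a pose let the fingers close. It gives the time, the measured TCP pose, the force and the opening at its end, in the units of the state.
- bot.observe(): the state, without advancing time (a new reading comes with each control period).
- bot.grab_frame(name): name is "scene" or "top" or "wrist"; returns a dict with "pixels" (384x512x3 uint8, red, green, blue), "intrinsics" (3x3 intrinsics, pixels), "world_to_cam" (4x4, takes a point from world to camera coordinates). Camera axes: x right, y up, looking along -z (the intrinsics and any distortion apply to the point x, -y, -z); pixel columns grow to the right and rows downward; lengths in m; the calibration is good to about 2 mm. A picture is of the moment at which its call begins. There is no depth.
- bot.close_job(): hands the job in, once; it reports no verdict.
The state is a dict: "t": time; "q": joint angles; "qd": joint speeds; "tau": joint torques, N m; "ee_pos": TCP position; "orientation": TCP orientation; "ft_force": force on the tool from outside, world axes, zero at the start; "moment": the same for the moment, N m; "width": finger opening in m.
Only numpy, scipy, OpenCV 4.12 (cv2) and the standard library are available. Lean on these libraries where they do the work, as an engineer would, in place of code of your own. Each camera call takes 0.05 s, during which the arm holds its last target.

## Working session

There is one attempt and no reset: what is moved stays moved. The work goes in short steps, Python scripts to look and compute and a tool call to move; the robot and the scene stay as the last step left them, time stands still between calls to the robot, and variables do not carry over. Pictures are saved under pics/ and viewed, and the job is handed in when it is done.

Besides the shell and the picture viewer there is one more tool, called after "Emit:" in YAML: its name, and indented under it one key for each argument. apply_moves: Moves the arm, as the interface text tells. Its arguments: {"type":"object","properties":{"moves":{"type":"array","items":{"type":"array"}},"force":{"type":"number"}},"required":["moves"]}

```bash
mkdir -p pics; python3 - <<'E'
from station import bot
import cv2,numpy as np
s=bot.observe();print({k:np.round(v,3).tolist() for k,v in s.items()},bot.pinch_z)
for n in ["scene","top","wrist"]:
    f=bot.grab_frame(n);cv2.imwrite(f"pics/{n}0.png",f["pixels"][:,:,::-1]);np.savez(f"pics/{n}0.npz",**f)
    print(n,np.round(f["intrinsics"],1).tolist(),np.round(f["world_to_cam"],3).tolist())
E
```

```text
{'t': 0.0, 'q': [62.551, 21.842, 74.386, 0.002, 83.858, -12.336], 'qd': [-0.079, 0.026, 0.07, 0.066, -0.078, -0.024], 'tau': [-0.003, -44.846, -23.128, -0.0, 0.005, 0.0], 'ee_pos': [0.143, 0.531, 0.231], 'orientation': [[0.965, -0.001, 0.261], [-0.261, -0.001, 0.965], [-0.0, -1.0, -0.001]], 'ft_force': [-0.159, 0.598, 0.532], 'moment': [-0.001, -0.015, 0.002], 'width': 0.085} 0.0187
scene [[390.4, 0.0, 252.2], [0.0, 390.4, 193.2], [0.0, 0.0, 1.0]] [[0.666, -0.746, -0.02, -0.5], [0.541, 0.464, 0.702, -0.357], [-0.514, -0.478, 0.712, -1.269], [0.0, 0.0, 0.0, 1.0]]
top [[357.6, 0.0, 258.4], [0.0, 357.6, 198.4], [0.0, 0.0, 1.0]] [[-0.024, -1.0, 0.017, -0.141], [0.992, -0.022, 0.123, -0.571], [-0.122, 0.02, 0.992, -1.308], [0.0, 0.0, 0.0, 1.0]]
wrist [[286.1, 0.0, 257.5], [0.0, 286.1, 191.4], [0.0, 0.0, 1.0]] [[0.26, 0.966, -0.001, -0.55], [-0.916, 0.246, -0.316, 0.041], [-0.305, 0.083, 0.949, -0.38], [0.0, 0.0, 0.0, 1.0]]
```

View pics/scene0.png

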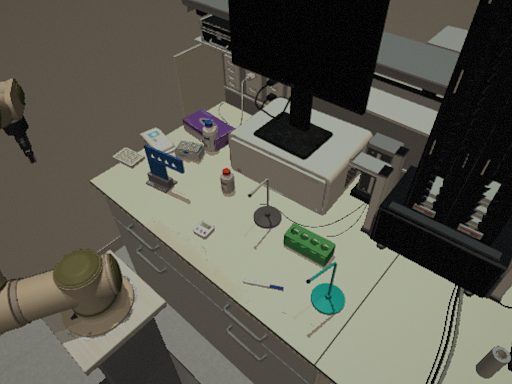

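View pics/top0.png

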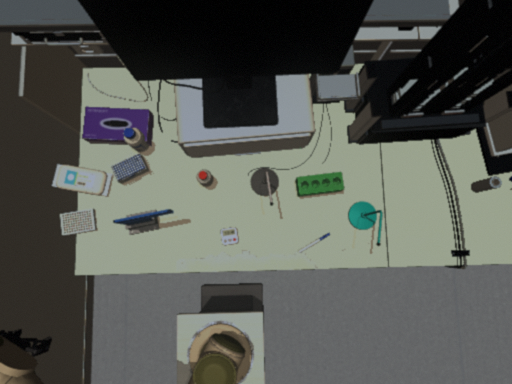

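View pics/wrist0.png

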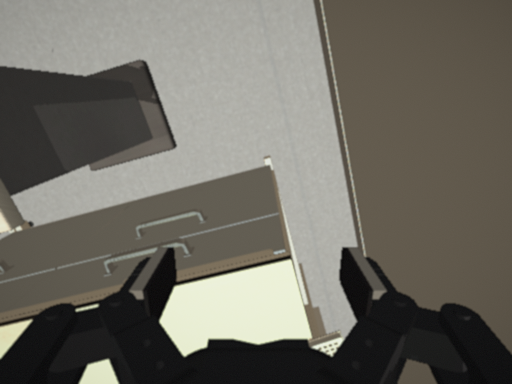

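```bash
cat > h.py <<'E'
import numpy as np,cv2
def load(n): return dict(np.load(f"pics/{n}.npz"))
def proj(f,p):
    p=np.atleast_2d(p);c=(f["world_to_cam"]@np.c_[p,np.ones(len(p))].T)[:3]
    c=np.array([c[0],-c[1],-c[2]]);u=f["intrinsics"]@c;return (u[:2]/u[2]).T
def ray(f,uv):
    d=np.linalg.inv(f["intrinsics"])@np.array([uv[0],uv[1],1.]);d=d*[1,-1,-1]
    R=f["world_to_cam"][:3,:3];t=f["world_to_cam"][:3,3]
    d=R.T@d;return -R.T@t,d/np.linalg.norm(d)
def onz(f,uv,z):
    o,d=ray(f,uv);return o+d*(z-o[2])/d[2]
def onplane(f,uv,p0,n):
    o,d=ray(f,uv);return o+d*(np.dot(np.array(p0)-o,n)/np.dot(d,n))
def tri(fs,uvs):
    A=np.zeros((3,3));b=np.zeros(3)
    for f,uv in zip(fs,uvs):
        o,d=ray(f,uv);P=np.eye(3)-np.outer(d,d);A+=P;b+=P@o
    x=np.linalg.solve(A,b);return x,[float(np.linalg.norm((np.eye(3)-np.outer(d,d))@(x-o))) for o,d in (ray(f,uv) for f,uv in zip(fs,uvs))]
def crop(f,x0,y0,x1,y1,s,name):
    im=f["pixels"][y0:y1,x0:x1,::-1];cv2.imwrite(f"pics/{name}.png",cv2.resize(im,None,fx=s,fy=s,interpolation=cv2.INTER_CUBIC))
E
python3 - <<'E'
from h import *
s=load("scene0");t=load("top0")
a=s["pixels"][135:200,130:210,::-1];b=s["pixels"][165:240,235:315,::-1]
c=t["pixels"][195:245,100:200,::-1];d=t["pixels"][160:225,190:290,::-1]
R=lambda i:cv2.resize(i,(400,300),interpolation=cv2.INTER_CUBIC)
cv2.imwrite("pics/c0.png",np.vstack([np.hstack([R(a),R(b)]),np.hstack([R(c),R(d)])]))
E
```

```text
(no output)
```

View pics/c0.png

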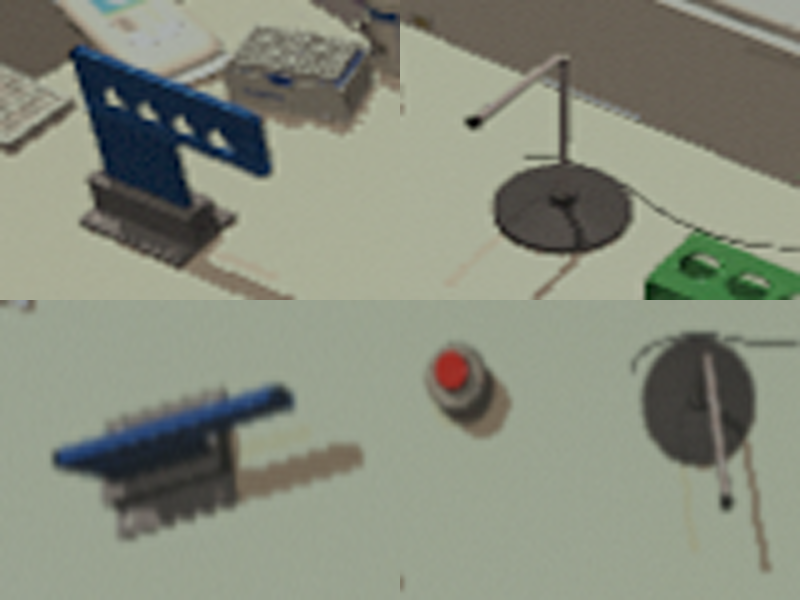

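```bash
python3 - <<'E'
from h import *
s=load("scene0");t=load("top0")
for n,f in(("s",s),("t",t)): print(n,"cam",ray(f,(0,0))[0].round(3))
L=onz(s,(145,144.7),.19);R=onz(s,(182.8,160.3),.19);print("scene",L,R,np.linalg.norm(L-R))
L2=onz(t,(114,221.2),.19);R2=onz(t,(172.7,210.5),.19);print("top",L2,R2,np.linalg.norm(L2-R2))
print(tri([s,t],[(145,144.7),(114,221.2)]),tri([s,t],[(182.8,160.3),(172.7,210.5)]))
# blue mask
for n,f in(("s",s),("t",t)):
    h=cv2.cvtColor(f["pixels"],cv2.COLOR_RGB2HSV);m=cv2.inRange(h,(100,120,40),(125,255,255))
    c,_=cv2.findContours(m,0,1);
    for k in c:
        if cv2.contourArea(k)>60: print(n,cv2.contourArea(k),cv2.boundingRect(k),cv2.approxPolyDP(k,1.5,True)[:,0].tolist())
# rod: tip ball, post top, post base
# crop b: x=235+u/5, y=165+v/4 ; crop d: x=190+u/4,y=160+v*65/300
sb=lambda u,v:(235+u/5,165+v/4-.0);td=lambda u,v:(190+u/4,160+(v)*65/300)
print("ball",tri([s,t],[sb(473,122),td(727-400+0,500-300)] ) if 0 else "")
b=[(235+(473-400)/5,165+122/4),(190+(727-400)/4,160+(500-300)*65/300)]
p=[(235+(564-400)/5,165+60/4),(190+(709-400)/4,160+(357-300)*65/300)]
print("ball",b,tri([s,t],b));print("post top",p,tri([s,t],p))
print("foot",onz(s,(235+163/5,165+207/4),.006),onz(t,(190+300/4,160+100*65/300),.006))
print("bottle",onz(t,(190+52/4,160+70*65/300),.108),onz(s,(227,171),.108))
E
```

```text
s cam [-0.127 -0.815  1.144]
t cam [ 0.403 -0.127  1.37 ]
scene [0.48764199 0.32592531 0.19      ] [0.52221574 0.13994889 0.19      ] 0.1891628183739482
top [0.48355959 0.32413755 0.19      ] [0.51441949 0.13280193 0.19      ] 0.19380829208356576
(array([0.48417752, 0.32183622, 0.19414415]), [0.0011344747634324367, 0.001134474763432487]) (array([0.51417647, 0.12984626, 0.20072877]), [0.000971435373461564, 0.0009714353734615679])
s 613.0 (144, 145, 40, 34) [[144, 146], [151, 171], [155, 174], [167, 178], [165, 165], [181, 172], [183, 171], [181, 160], [149, 146]]
t 83.5 (114, 210, 54, 12) [[167, 210], [114, 221], [124, 221]]
t 64.0 (124, 128, 10, 10) [[124, 130], [126, 136], [130, 137], [133, 135], [133, 131], [130, 128]]
ball 
ball [(249.6, 195.5), (271.75, 203.33333333333334)] (array([ 0.52819304, -0.19336792,  0.21821062]), [0.0004446534189372457, 0.00044465341893724366])
post top [(267.8, 180.0), (267.25, 172.35)] (array([ 0.63353349, -0.18256711,  0.20609218]), [0.0011280862850410042, 0.0011280862850409122])
foot [ 0.63900439 -0.18060981  0.006     ] [ 0.63569718 -0.1815777   0.006     ]
bottle [0.64653913 0.04362202 0.108     ] [0.64892004 0.03878421 0.108     ]
```

Candidates: the only blue L is at scene (165,160); the purple box and the blue-capped bottle (209,135) are not it. For the stands, the dark steel one is at scene (267,215) and the teal look-alike at (328,297). The red-capped bottle is at (227,180). The crop confirms the L panel with four holes and the dark stand with a black ball. The centre of mass works out at bar y ≈ +23.5, so hole 3 (+24) is the one to use.

Emit:
apply_moves:
  moves:
    - [[40, -30, 60], [0, 0, -0.13], 100]
    - [[80, -60, 80], [0, 0, -0.27], 100]
    - [[120, -93, 80], [0, 0, -0.4], 100]
    - [[160, -124, 80], [0, 0, -0.53], 100]
    - [[200, -155, 80], [0, 0, -0.66], 100]
    - [[240, -186, 80], [0, 0, -0.8], 100]
    - [[280, -217, 80], [0, 0, -0.93], 100]
    - [[320, -248, 80], [0, 0, -1.06], 100]
    - [[355, -276, 80], [0, 0, -1.134], 100]
    - [[355, -276, 80], [0, 0, -1.134], 100]
    - [[355, -276, 80], [0, 0, -1.134], 100]
    - [[355, -276, 80], [0, 0, -1.134], 100]

```text
t: 1.35
ee_pos: [0.4982, 0.2547, 0.3104]
orientation: [[0.171, -0.002, 0.985], [-0.985, 0.0, 0.171], [-0.0, -1.0, -0.002]]
ft_force: [0.2, 0.2, 0.5]
width: 0.0852
```

```bash
cat > snap.py <<'E'
import sys
from station import bot
from h import *
tag=sys.argv[1]
for n in sys.argv[2:]:
    f=bot.grab_frame(n);cv2.imwrite(f"pics/{n}{tag}.png",f["pixels"][:,:,::-1]);np.savez(f"pics/{n}{tag}.npz",**f)
s=bot.observe();print(s["t"],s["ee_pos"],np.round(s["orientation"],3).tolist(),np.round(s["ft_force"],2),np.round(s["width"],4),np.round(s["q"],1))
E
python3 snap.py 1 wrist
```

```text
1.4 [0.49775077 0.25518377 0.31078003] [[0.173, -0.002, 0.985], [-0.985, 0.0, 0.173], [-0.0, -1.0, -0.002]] [-0.65 -0.54  0.04] 0.0855 [15.  20.4 63.5  0.  96.2  5.1]
```

View pics/wrist1.png

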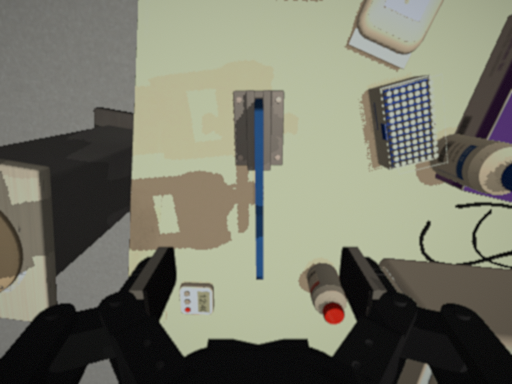

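```bash
python3 - <<'E'
from h import *
f=load("wrist1");print("cam",ray(f,(0,0))[0])
h=cv2.cvtColor(f["pixels"],cv2.COLOR_RGB2HSV);m=cv2.inRange(h,(100,130,40),(125,255,255));m[:,:230]=0;m[:,290:]=0
k=max(cv2.findContours(m,0,1)[0],key=cv2.contourArea);print(cv2.boundingRect(k))
for y in range(92,284,12):
    xs=np.nonzero(m[y])[0]; print(y,(xs.min(),xs.max()) if len(xs) else None,end=' ')
ys=np.nonzero(m.any(1))[0];print(ys.min(),ys.max())
crop(f,225,80,295,295,3.5,"w1c")
E
```

```text
cam [0.48409481 0.3352832  0.45248204]
(255, 100, 8, 178)
92 None 104 (np.int64(256), np.int64(261)) 116 (np.int64(255), np.int64(262)) 128 (np.int64(255), np.int64(262)) 140 (np.int64(255), np.int64(262)) 152 (np.int64(255), np.int64(262)) 164 (np.int64(255), np.int64(262)) 176 (np.int64(256), np.int64(261)) 188 (np.int64(256), np.int64(261)) 200 (np.int64(256), np.int64(261)) 212 (np.int64(257), np.int64(261)) 224 (np.int64(257), np.int64(261)) 236 (np.int64(257), np.int64(261)) 248 (np.int64(257), np.int64(261)) 260 (np.int64(257), np.int64(261)) 272 (np.int64(257), np.int64(261)) 100 277
```

View pics/w1c.png

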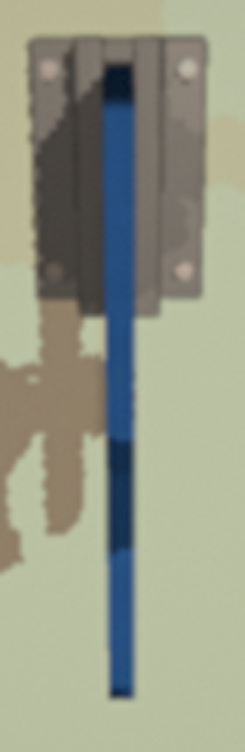

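```bash
python3 - <<'E'
from h import *
f=load("wrist1")
R=onz(f,(259.3,279.2),.19);print(R)
for v in (98.6,109.0): print(v,onz(f,(258.8,v),.19),np.linalg.norm(onz(f,(258.8,v),.19)-R), onz(f,(258.8,v),.045))
E
```

```text
[0.51749049 0.15112522 0.19      ]
98.6 [0.48484037 0.33325415 0.19      ] 0.1850323683120204 [0.48525223 0.33213326 0.045     ]
109.0 [0.48635536 0.32465925 0.19      ] 0.1763050077100698 [0.48760414 0.31879038 0.045     ]
```

Emit:
apply_moves:
  moves:
    - [[7, -40, 0], [0, 0, 0], 100]
    - [[7, -40, 0], [0, 0, 0], 100]
    - [[7, -40, 0], [0, 0, 0], 100]
    - [[7, -40, 0], [0, 0, 0], 100]

```text
t: 1.8
ee_pos: [0.5041, 0.2163, 0.311]
orientation: [[0.174, -0.001, 0.985], [-0.985, 0.0, 0.174], [-0.001, -1.0, -0.001]]
ft_force: [-0.7, -0.0, -0.2]
width: 0.0853
```

```bash
python3 snap.py 2 wrist; python3 - <<'E'
from h import *
f=load("wrist2");print("cam",ray(f,(0,0))[0])
a=f["pixels"][40:260,225:300,::-1];cv2.imwrite("pics/w2c.png",cv2.resize(a,None,fx=3.5,fy=2.7,interpolation=cv2.INTER_CUBIC))
g=f["pixels"][:,:,2].astype(int)-f["pixels"][:,:,0]
for v in list(range(40,75,2))+list(range(215,250,2)): print(v,g[v,254:264].tolist())
E
```

```text
1.85 [0.50420829 0.21632217 0.31092759] [[0.174, -0.001, 0.985], [-0.985, 0.0, 0.174], [-0.001, -1.0, -0.001]] [-0.66  0.05 -0.18] 0.0855 [10.8 19.3 65.2  0.  95.6  0.8]
cam [0.48965637 0.29684794 0.45306441]
40 [-22, -22, -21, -23, -22, -21, -22, -22, -23, -23]
42 [-23, -22, -22, -22, -23, -21, -23, -23, -24, -24]
44 [-23, -23, -23, -22, -22, -22, -22, -23, -24, -24]
46 [-22, -23, -23, -22, -21, -22, -24, -24, -25, -23]
48 [-23, -22, -23, -22, -22, -22, -23, -23, -24, -22]
50 [-23, -23, -22, -22, -23, -22, -25, -23, -22, -21]
52 [-22, -20, -19, -20, -20, -20, -20, -20, -19, -18]
54 [-19, -6, 10, 14, 15, 15, 14, 16, 17, 12]
56 [-23, -9, 12, 29, 33, 33, 35, 34, 32, 14]
58 [-29, -13, 12, 29, 31, 33, 30, 31, 31, 17]
60 [-13, 5, 32, 44, 44, 44, 44, 46, 46, 33]
62 [-7, 26, 58, 68, 67, 68, 67, 70, 70, 56]
64 [-4, 40, 81, 89, 87, 87, 88, 88, 90, 78]
66 [-7, 39, 83, 92, 89, 89, 88, 90, 90, 81]
68 [-11, 31, 80, 91, 90, 88, 88, 89, 92, 81]
70 [-9, 33, 80, 92, 91, 89, 88, 90, 91, 80]
72 [1, 46, 83, 90, 91, 88, 89, 88, 91, 80]
74 [6, 47, 83, 91, 91, 91, 90, 90, 92, 80]
215 [-25, -18, 5, 39, 57, 56, 54, 54, 47, 16]
217 [-24, -18, 4, 40, 59, 59, 58, 61, 51, 18]
219 [-24, -18, 5, 41, 60, 59, 59, 59, 50, 18]
221 [-25, -18, 5, 40, 57, 59, 59, 59, 49, 18]
223 [-24, -18, 5, 40, 59, 58, 57, 60, 51, 17]
225 [-25, -19, 6, 40, 60, 59, 60, 61, 51, 18]
227 [-24, -19, 5, 40, 60, 59, 59, 61, 51, 18]
229 [-26, -18, 5, 42, 60, 59, 58, 61, 51, 17]
231 [-26, -19, 4, 41, 60, 59, 58, 60, 51, 18]
233 [-25, -18, 5, 39, 59, 58, 56, 60, 51, 18]
235 [-24, -20, 4, 39, 58, 58, 57, 60, 54, 24]
237 [-25, -18, 10, 51, 73, 81, 85, 85, 79, 44]
239 [-25, -14, 25, 72, 90, 90, 90, 91, 84, 45]
241 [-26, -14, 22, 68, 91, 90, 89, 91, 84, 45]
243 [-25, -17, 13, 55, 84, 86, 83, 87, 77, 30]
245 [-25, -20, -2, 25, 51, 59, 64, 70, 61, 18]
247 [-23, -20, -6, 11, 17, 18, 20, 25, 29, 7]
249 [-24, -23, -21, -19, -19, -20, -21, -21, -20, -20]
```

View pics/w2c.png

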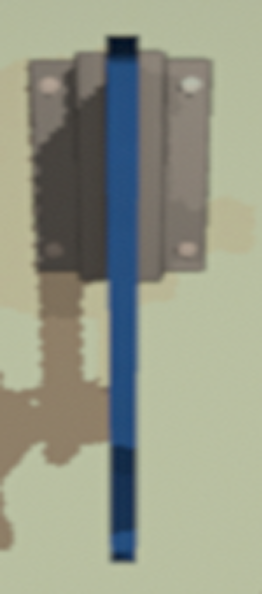

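```bash
python3 - <<'E'
from h import *
f=load("wrist2");g=load("wrist1")
A=(259,53.3);B=(260.2,247.5)
a=onz(f,A,.19);b=onz(f,B,.19);print(a,b,np.linalg.norm(a-b),(a+b)/2)
print(tri([f,g],[A,(258.8,98.6)]),tri([f,g],[B,(259.3,279.2)]))
u=(a-b)/np.linalg.norm(a-b);print("yaw",np.degrees(np.arctan2(-u[0],u[1])))
E
```

```text
[0.48443501 0.33038277 0.19      ] [0.51790268 0.15067576 0.19      ] 0.18279686597072362 [0.50116885 0.24052927 0.19      ]
(array([0.4844662 , 0.33302587, 0.16983476]), [0.00043747574960331133, 0.0004374757496033827]) (array([0.51809   , 0.14879208, 0.18664665]), [0.00017383119912623587, 0.0001738311991260902])
yaw 10.549600515378689
```

```bash
python3 - <<'E'
from h import *
f=load("wrist2");g=load("wrist1");s=load("scene0");t=load("top0");print(f.keys())
print("L",tri([f,g,s],[(259,53.3),(258.8,98.6),(145,145)]))
print("R",tri([f,g,s],[(260.2,247.5),(259.3,279.2),(182.6,160.3)]))
a=onz(f,(259,53.3),.19);b=onz(f,(260.2,247.5),.19)
L,R=np.array([.4844,.3325,.19]),np.array([.518,.1455,.19])
for P in(L,R):print(proj(s,P),proj(t,P),proj(f,P))
I=[cv2.resize(x["pixels"][c[1]:c[3],c[0]:c[2],::-1],(400,400),interpolation=cv2.INTER_CUBIC) for x,c in((s,(140,140,190,190)),(t,(105,195,180,235)))]
cv2.imwrite("pics/c3.png",np.hstack(I))
E
```

```text
dict_keys(['pixels', 'intrinsics', 'world_to_cam'])
L (array([0.48615783, 0.33125213, 0.18561579]), [0.0018362722321462923, 0.002361404143269256, 0.0035287100113469885])
R (array([0.52049573, 0.14622602, 0.18438478]), [0.0022452925584202166, 0.0023561840903377827, 0.004573449843073706])
[[143.31385957 144.41829371]] [[111.43451747 221.00254102]] [[259.40722856  50.53392568]]
[[180.97700601 160.23255778]] [[168.83886914 209.50516864]] [[259.40943128 251.85008717]]
```

View pics/c3.png

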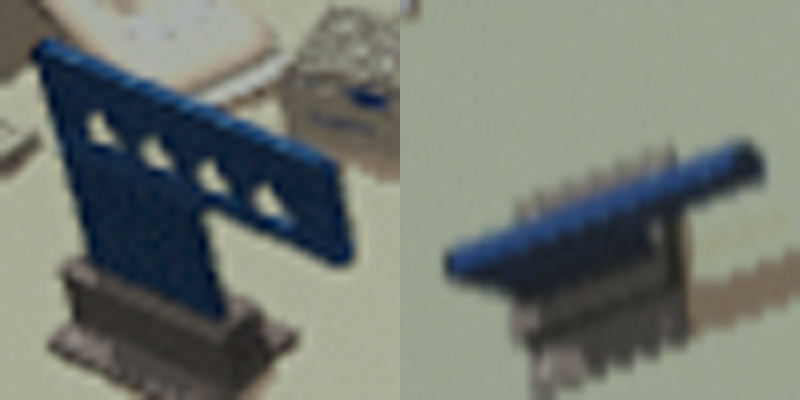

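Emit:
apply_moves:
  moves:
    - [[-7, 45, -35], [0, 0, 0.01], 100]
    - [[-7, 45, -70], [0, 0, 0.01], 100]
    - [[-7, 45, -80], [0, 0, 0.01], 100]
    - [[-7, 45, -80], [0, 0, 0.01], 100]
    - [[-7, 45, -80], [0, 0, 0.01], 100]

```text
t: 2.35
ee_pos: [0.4979, 0.2612, 0.2327]
orientation: [[0.184, 0.001, 0.983], [-0.983, 0.001, 0.184], [-0.001, -1.0, 0.001]]
ft_force: [0.3, 0.0, -0.6]
width: 0.0858
```

```bash
python3 snap.py 3 wrist scene; python3 - <<'E'
from h import *
f=load("wrist3");print("cam",ray(f,(0,0))[0])
a=f["pixels"][20:300,200:320,::-1];cv2.imwrite("pics/w3c.png",np.hstack([cv2.resize(a,None,fx=2.1,fy=2.1,interpolation=cv2.INTER_CUBIC),cv2.resize(load("scene3")["pixels"][120:200,110:210,::-1],(520,588),interpolation=cv2.INTER_CUBIC)]))
E
```

```text
2.45 [0.49803238 0.26107236 0.23282744] [[0.183, 0.002, 0.983], [-0.983, 0.001, 0.183], [-0.001, -1.0, 0.002]] [ 0.81 -0.44  0.79] 0.0859 [15.6 22.9 72.3  0.  84.7  5. ]
cam [0.48234912 0.34153543 0.37472397]
```

View pics/w3c.png

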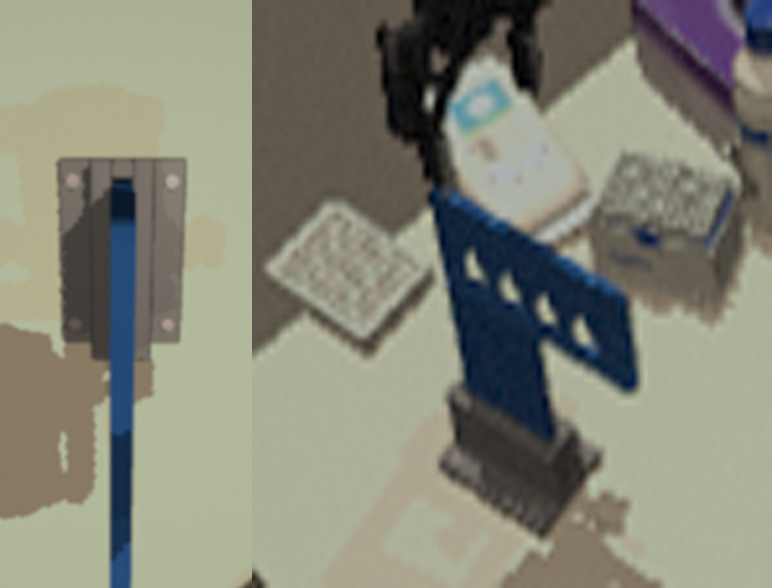

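View pics/wrist3.png

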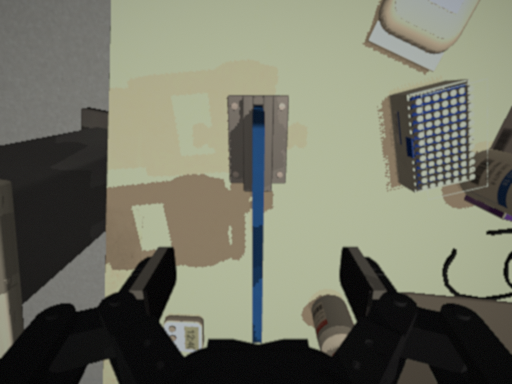

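```bash
python3 - <<'E'
from h import *
F=[load("wrist1"),load("wrist2"),load("wrist3")];s=load("scene3")
print("L",tri(F,[(258.8,98.6),(259,53.3),(258.4,105.5)]))
for f,p in zip(F,[(258.8,98.6),(259,53.3),(258.4,105.5)]):
    print([onz(f,p,z)[:2].round(4).tolist() for z in(.17,.18,.19,.05)])
z=np.array([.983,.183,0]);T=np.array([.498,.261,.2328])
print(proj(s,[T-.0425*z+[0,0,.013],T+.0425*z+[0,0,.013],T]))
for f in F:
    g=f["pixels"].astype(int);d=g[:,:,2]-g[:,:,0]
    for v in (130,160,200,240):
        r=d[v,245:275].astype(float);lo,hi=r.min(),np.median(np.sort(r)[-4:]);h=(lo+hi)/2;i=np.nonzero(r>h)[0]
        a=i[0]-(r[i[0]]-h)/(r[i[0]]-r[i[0]-1]);b=i[-1]+(r[i[-1]]-h)/(r[i[-1]]-r[i[-1]+1])
        # thickness on z plane
        P,Q=[onz(f,(245+k,v),.19) for k in(a,b)]
        print(v,round(b-a,2),round(1e3*np.linalg.norm(P-Q),2),((P+Q)/2).round(4)[:2],end=' | ')
    print()
crop(s,130,90,200,200,5,"s3c")
E
```

```text
L (array([0.48433659, 0.33424102, 0.1589948 ]), [0.0013618312923479232, 0.0005250271068791912, 0.0011380139766630599])
[[0.4849, 0.3331], [0.4849, 0.3332], [0.4848, 0.3333], [0.4852, 0.3322]]
[[0.484, 0.3329], [0.4842, 0.3317], [0.4844, 0.3304], [0.4817, 0.3482]]
[[0.4842, 0.3357], [0.4841, 0.336], [0.484, 0.3363], [0.4852, 0.3323]]
[[146.97165301 144.76778325]
 [161.96728296 132.76205111]
 [155.2744471  141.40382228]]
130 8.99 8.11 [0.4891 0.3066] | 160 8.77 8.18 [0.494  0.2796] | 200 7.9 7.71 [0.5012 0.2405] | 240 7.17 7.35 [0.509  0.1975] | 
130 8.79 7.94 [0.4959 0.2685] | 160 7.78 7.27 [0.5012 0.2414] | 200 7.48 7.32 [0.5081 0.2022] | 240 7.1 7.29 [0.5159 0.1591] | 
130 12.43 7.89 [0.4865 0.3216] | 160 11.99 7.87 [0.49   0.3025] | 200 11.12 7.65 [0.495 0.275] | 240 10.19 7.35 [0.5005 0.2448] |
```

View pics/s3c.png

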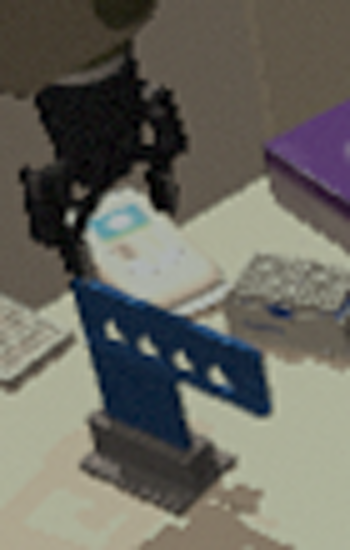

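Emit:
apply_moves:
  moves:
    - [[0, 1, -30], [0, 0, 0], 100]
    - [[0, 1, -55], [0, 0, 0], 100]
    - [[0, 1, -67], [0, 0, 0], 100]
    - [[0, 1, -67], [0, 0, 0], 100]
    - [[0, 1, -67], [0, 0, 0], 0]
    - [[0, 1, -67], [0, 0, 0], 0]
    - [[0, 1, -67], [0, 0, 0], 0]
    - [[0, 1, -67], [0, 0, 0], 0]
    - [[0, 1, -67], [0, 0, 0], 0]
    - [[0, 1, -67], [0, 0, 0], 0]
  force: 60

```text
t: 3.45
ee_pos: [0.4982, 0.2621, 0.1662]
orientation: [[0.183, 0.003, 0.983], [-0.983, 0.001, 0.183], [-0.001, -1.0, 0.003]]
ft_force: [-0.8, -0.0, 3.1]
width: 0.007
```

```bash
python3 snap.py 4 wrist scene; python3 - <<'E'
from h import *
s=load("scene4");crop(s,125,100,205,200,6,"s4c")
E
```

```text
3.55 [0.49827014 0.26210002 0.16625781] [[0.183, 0.003, 0.983], [-0.983, 0.001, 0.183], [-0.001, -1.0, 0.003]] [-0.58 -0.24  3.02] 0.0068 [15.7 26.1 78.5  0.  75.1  5.1]
```

View pics/s4c.png

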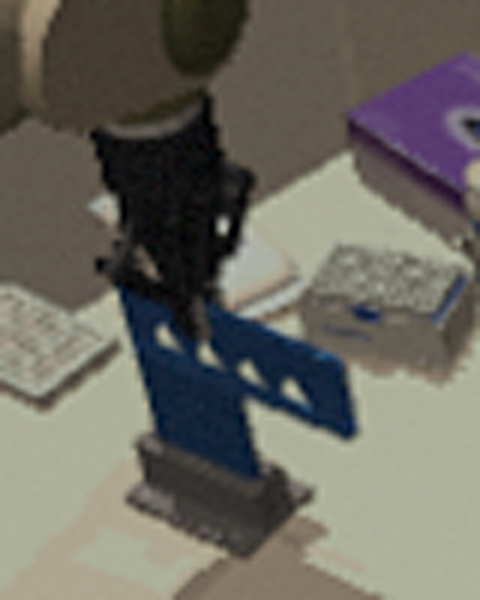

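View pics/wrist4.png

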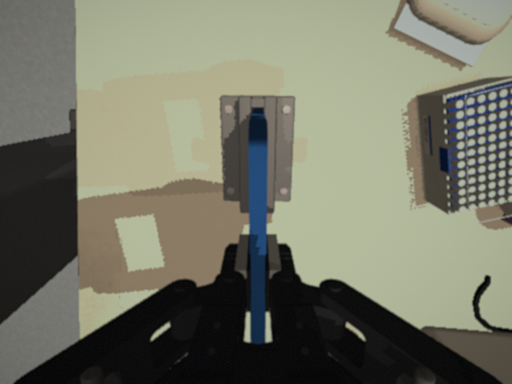

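Emit:
apply_moves:
  moves:
    - [[0, 0, 15], [0, 0, 0], 0]
    - [[0, 0, 35], [0, 0, 0], 0]
    - [[0, 0, 60], [0, 0, 0], 0]
    - [[0, 0, 80], [0, 0, 0], 0]
    - [[0, 0, 80], [0, 0, 0], 0]
    - [[0, 0, 80], [0, 0, 0], 0]

```text
t: 4.15
ee_pos: [0.4979, 0.262, 0.2452]
orientation: [[0.183, 0.001, 0.983], [-0.983, 0.001, 0.183], [-0.001, -1.0, 0.001]]
ft_force: [0.3, 0.2, -2.4]
width: 0.0066
```

```bash
python3 snap.py 5 scene; python3 - <<'E'
from h import *
s=load("scene5");crop(s,125,90,205,190,6,"s5c")
E
```

```text
4.2 [0.49772304 0.26193955 0.24465574] [[0.183, 0.0, 0.983], [-0.983, 0.001, 0.183], [-0.001, -1.0, 0.0]] [ 0.53 -0.17 -1.93] 0.0069 [15.7 22.6 70.9  0.  86.5  5.1]
```

View pics/s5c.png

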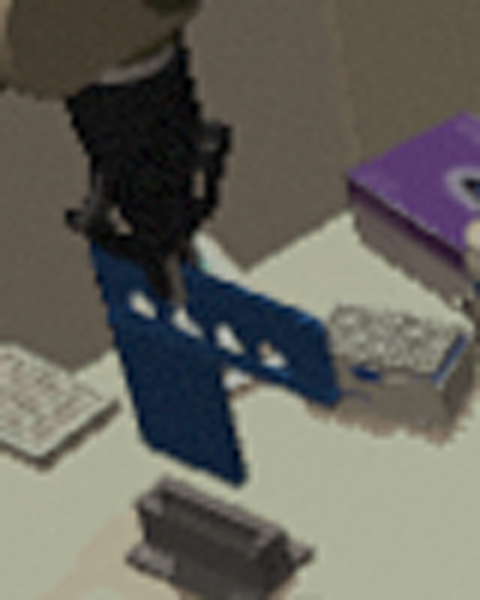

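Emit:
apply_moves:
  moves:
    - [[-5, -20, 0], [0, 0, 0], 0]
    - [[-10, -60, 0], [0, 0, 0], 0]
    - [[-15, -105, 0], [0, 0, -0.01], 0]
    - [[-20, -150, 0], [0, 0, -0.02], 0]
    - [[-25, -195, 0], [0, 0, -0.03], 0]
    - [[-25, -240, 0], [0, 0, -0.04], 0]
    - [[-25, -285, 0], [0, 0, -0.05], 0]
    - [[-25, -330, 0], [0, 0, -0.06], 0]
    - [[-25, -375, 0], [0, 0, -0.07], 0]
    - [[-25, -415, 0], [0, 0, -0.08], 0]
    - [[-25, -445, 0], [0, 0, -0.08], 0]
    - [[-25, -461, 0], [0, 0, -0.08], 0]

```text
t: 5.4
ee_pos: [0.4721, -0.2011, 0.243]
orientation: [[0.102, -0.002, 0.995], [-0.995, 0.002, 0.102], [-0.002, -1.0, -0.002]]
ft_force: [0.3, 0.1, -2.2]
width: 0.0068
```

Emit:
apply_moves:
  moves:
    - [[0, 0, 0], [0, 0, 0], 0]
    - [[0, 0, 0], [0, 0, 0], 0]
    - [[0, 0, 0], [0, 0, 0], 0]

```text
t: 5.7
ee_pos: [0.4721, -0.1998, 0.2427]
orientation: [[0.103, -0.003, 0.995], [-0.995, 0.003, 0.103], [-0.003, -1.0, -0.002]]
ft_force: [-0.9, 0.6, -2.7]
width: 0.0063
```

```bash
python3 snap.py 6 scene wrist top; python3 - <<'E'
from h import *
s=load("scene6");t=load("top6")
I=[cv2.resize(x["pixels"][c[1]:c[3],c[0]:c[2],::-1],(400,500),interpolation=cv2.INTER_CUBIC) for x,c in((s,(205,120,285,220)),(t,(220,130,300,230)))]
cv2.imwrite("pics/c6.png",np.hstack(I))
E
```

```text
5.85 [ 0.47221429 -0.20009969  0.24315705] [[0.103, -0.002, 0.995], [-0.995, 0.002, 0.103], [-0.002, -1.0, -0.002]] [-0.57 -0.15 -2.36] 0.0067 [-36.2  17.6  78.7   0.   83.8 -42.2]
```

View pics/c6.png

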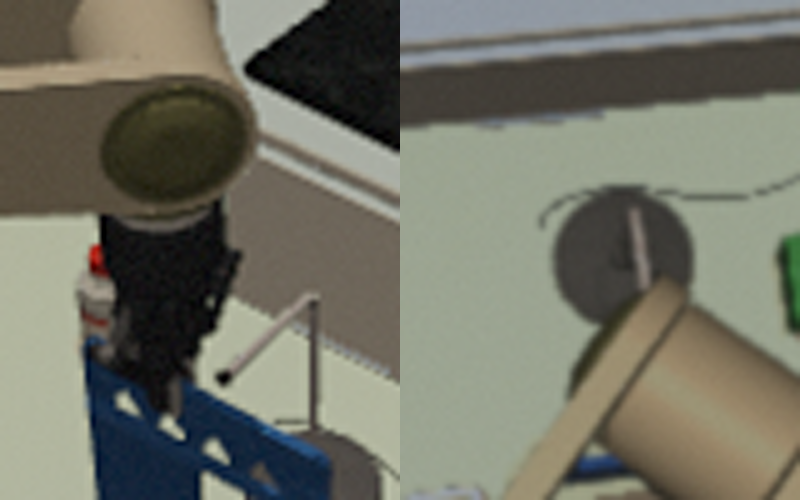

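View pics/wrist6.png

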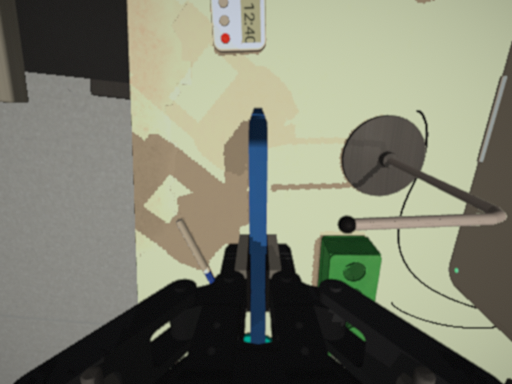

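```bash
python3 - <<'E'
from h import *
w=load("wrist6");s=load("scene6")
g=cv2.cvtColor(w["pixels"],cv2.COLOR_RGB2GRAY)
m=(g<40).astype(np.uint8);n,l,st,c=cv2.connectedComponentsWithStats(m)
for i in range(1,n):
    if st[i][4]>60 and 320<c[i][0]<380 and 200<c[i][1]<250: print(st[i],c[i]);b=c[i]
crop(w,320,180,512,260,4,"w6c")
# rod midline: brightish columns
for x in (370,400,430,460,485):
    col=w["pixels"][195:245,x].astype(int);print(x,[(195+i,int(v[0]-v[2]),int(v.sum()//3)) for i,v in enumerate(col) if 8<=i<40][::1])if 0 else None
B=onz(w,b,.2165);P=onz(w,(496,216.5),.2098);print("ball",B,"post",P,np.linalg.norm(B-P),np.degrees(np.arctan2(P[1]-B[1],P[0]-B[0])))
bs=(205+225/5,120+379/5);print("scene ball",bs,onz(s,bs,.2165),tri([s,w],[bs,b]))
# panel far +y end & panel line
print("panel L",onz(w,(258,109),.267))
# predicted hole 3 roof in scene
z=.1655
for nm,y in(("h4",60),("h3",24),("h2",-12),("h1",-48)):
    pass
E
```

```text
[339 217  16  15 199] [346.72361809 224.08542714]
ball [ 0.52841999 -0.1903069   0.2165    ] post [ 0.6282237  -0.17728854  0.2098    ] 0.10087193560780469 7.431680200855655
scene ball (250.0, 195.8) [ 0.52961483 -0.19440103  0.2165    ] (array([ 0.53078086, -0.19219116,  0.21313628]), [0.0010365455430651517, 0.0010365455430650114])
panel L [ 0.4639162  -0.12335598  0.267     ]
```

View pics/w6c.png

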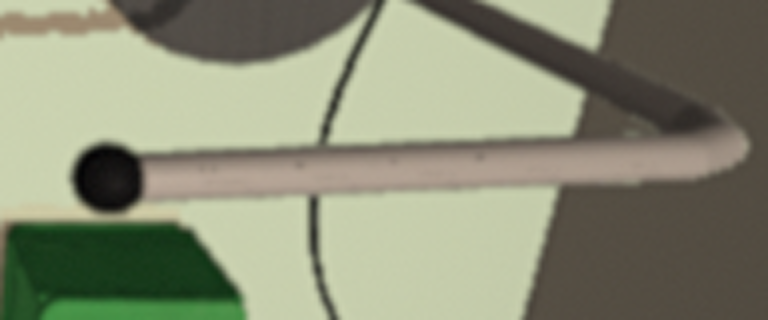

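```bash
python3 - <<'E'
from h import *
s=load("scene6");w=load("wrist6");t=load("top6")
T=np.array([.4722,-.2001,.2432]);n=np.array([.995,.103,0]);u=np.array([-.103,.995,0])
for x in(s,):
    crop(x,215,180,280,240,12,"s6c")
crop(w,235,90,280,240,4,"w6d")
def on(p,off=0):
    P=onplane(s,p,T+off*n,n);return round(float((P-T)@u)*1e3,1),round(float(P[2]*1e3),1)
E
```

```text
(no output)
```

View pics/s6c.png

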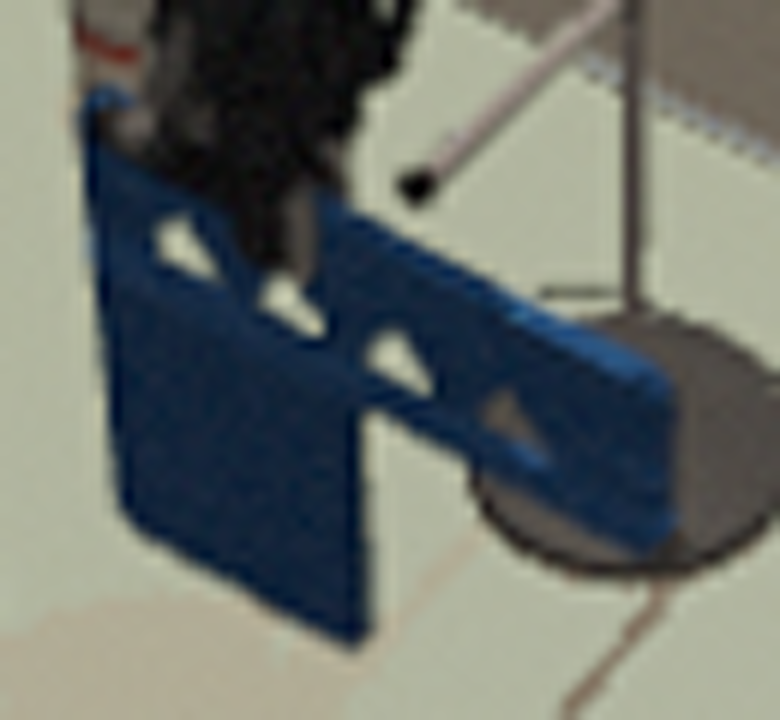

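View pics/w6d.png

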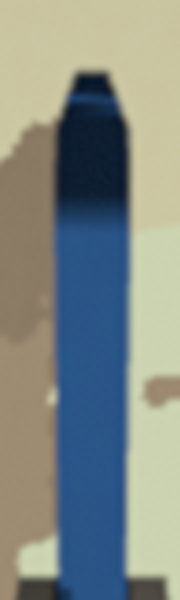

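```bash
python3 - <<'E'
from h import *
s=load("scene6");w=load("wrist6")
T=np.array([.4722,-.2001,.2432]);n=np.array([.995,.103,0]);u=np.array([-.103,.995,0])
def on(c,off=-.004):
    p=((c[0]+.5)/12+215-.5,(c[1]+.5)/12+180-.5)
    P=onplane(s,p,T+off*n,n);return round(float((P-T)@u)*1e3,1),round(float(P[2]*1e3),1)
for k,c in dict(h4=(180,213),h3=(287,270),h2=(392,326),h1=(500,391),legBL=(122,520),legBR=(362,650),barBR=(668,555),barTRfront=(668,388),topleftfront=(88,135),h4right=(218,278),h3right=(326,336),h2right=(432,394),h1r=(548,465)).items(): print(k,on(c))
P=onz(w,(258,115.5),.267);print("L end from wrist",P,(P-T)@u,(onz(w,(258,114),.267)-T)@u)
bs=((417+.5)/12+214.5,(187+.5)/12+179.5);print(bs,onz(s,bs,.2165))
p0=np.array([.529,-.192,.2165]);print(proj(s,p0))
r=np.array([.9945,.105,0])
for c in[(356.2,224.5),(482.5,220),(430,221.9)]:
    q=onz(w,c,.2165-.0625*0);print(q)
E
```

```text
h4 (35.6, 240.7)
h3 (-0.4, 240.2)
h2 (-35.0, 239.8)
h1 (-69.7, 236.4)
legBL (69.0, 91.1)
legBR (-19.1, 93.2)
barBR (-122.7, 206.5)
barTRfront (-121.7, 270.7)
topleftfront (66.2, 252.9)
h4right (24.0, 222.3)
h3right (-12.5, 221.9)
h2right (-47.4, 221.0)
h1r (-84.8, 217.1)
L end from wrist [ 0.46417816 -0.12584209  0.267     ] 0.07471287349937866 0.07529301009012393
(249.29166666666666, 195.125) [ 0.53040771 -0.19052387  0.2165    ]
[[249.33793191 195.56290505]]
[ 0.53455021 -0.18995032  0.2165    ]
[ 0.61424239 -0.17831388  0.2165    ]
[ 0.58125348 -0.18315185  0.2165    ]
```

Emit:
apply_moves:
  moves:
    - [[10, 3, -3], [0, 0, 0.005], 0]
    - [[25, 5, -5], [0, 0, 0.01], 0]
    - [[38, 6, -5], [0, 0, 0.01], 0]
    - [[40, 6, -5], [0, 0, 0.01], 0]
    - [[40, 6, -5], [0, 0, 0.01], 0]
    - [[40, 6, -5], [0, 0, 0.01], 0]

```text
t: 6.45
ee_pos: [0.5119, -0.1939, 0.2381]
orientation: [[0.114, -0.002, 0.994], [-0.994, 0.002, 0.114], [-0.002, -1.0, -0.002]]
ft_force: [0.2, 0.1, -2.2]
width: 0.0066
```

```bash
python3 snap.py 7 scene wrist; python3 - <<'E'
from h import *
crop(load("scene7"),220,170,285,230,12,"s7c");crop(load("wrist7"),200,150,400,300,4,"w7c")
E
```

```text
6.55 [ 0.51186529 -0.19408139  0.23827575] [[0.113, -0.002, 0.994], [-0.994, 0.002, 0.113], [-0.002, -1.0, -0.002]] [-0.47  0.09 -2.42] 0.0068 [-33.2  21.3  73.9   0.   84.9 -39.7]
```

View pics/s7c.png

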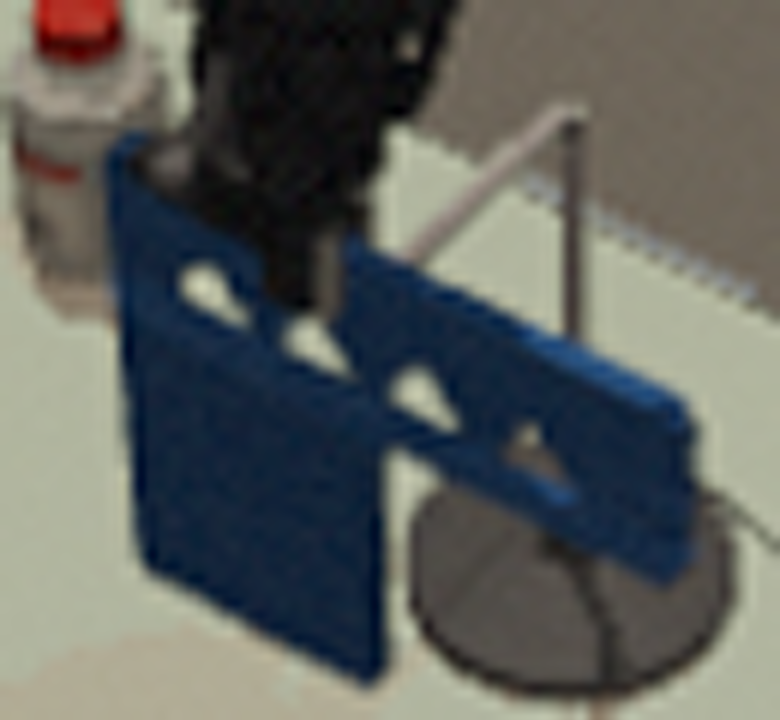

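View pics/w7c.png

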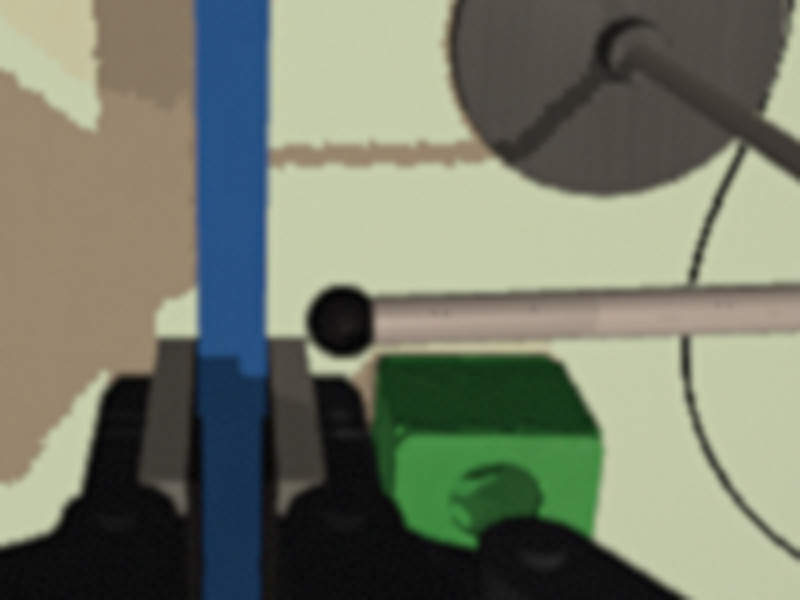

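```bash
python3 - <<'E'
from h import *
w=load("wrist7");s=load("scene7")
T=np.array([.5119,-.1940,.2382]);n=np.array([.9936,.113,0]);u=np.array([-.113,.9936,0])
for z in(.2135,.2165):
    B=onz(w,(285.3,229.8),z);print(B,(B-T)@n,(B-T)@u)
# rod pts two
print(onz(w,(300,229),.2155),onz(w,(395,226.5),.2115))
def on(c,off=-.004):
    p=((c[0]+.5)/12+220-.5,(c[1]+.5)/12+170-.5)
    P=onplane(s,p,T+off*n,n);return round(float((P-T)@u)*1e3,1),round(float(P[2]*1e3),1)
for k,c in dict(h4=(203,262),h3=(312,317),h2=(418,368),h1=(533,425),legBL=(140,565),legBR=(378,685),barBR=(690,585)).items(): print(k,on(c))
# fingertip: pad +y side end edge: +11mm along u at tip z
for a in(.004,.012):
  print(proj(w,[T+.011*u+a*n,T+.011*u-a*n]))
E
```

```text
[ 0.52905295 -0.19170425  0.2135    ] 0.01730259212334556 0.0003427761015365642
[ 0.52857543 -0.19028888  0.2165    ] 0.016988064660748915 0.0018030402979274946
[ 0.53791426 -0.1891317   0.2155    ] [ 0.59953116 -0.18213221  0.2115    ]
h4 (36.5, 233.3)
h3 (-0.4, 233.0)
h2 (-35.6, 233.6)
h1 (-72.7, 233.7)
legBL (69.1, 86.2)
legBR (-18.5, 89.5)
barBR (-123.0, 201.8)
[[265.71245405 232.01379167]
 [251.1476475  231.98262639]]
[[280.28061771 232.04496413]
 [236.58619689 231.95146829]]
```

Emit:
apply_moves:
  moves:
    - [[0, 1.5, 0], [0, 0, 0], 0]
    - [[7, 2.5, 0], [0, 0, 0], 0]
    - [[14, 3, 0], [0, 0, 0], 0]
    - [[20, 4, 0], [0, 0, 0], 0]
    - [[26, 4.5, 0], [0, 0, 0], 0]
    - [[32, 5, 0], [0, 0, 0], 0]
    - [[32, 5, 0], [0, 0, 0], 0]
    - [[32, 5, 0], [0, 0, 0], 0]

```text
t: 7.35
ee_pos: [0.5439, -0.189, 0.2381]
orientation: [[0.113, -0.002, 0.994], [-0.994, 0.002, 0.113], [-0.002, -1.0, -0.002]]
ft_force: [0.4, 0.3, -2.2]
width: 0.0067
```

```bash
python3 snap.py 8 scene wrist; python3 - <<'E'
from h import *
crop(load("scene8"),225,165,290,225,12,"s8c");crop(load("wrist8"),200,150,400,300,4,"w8c")
E
```

```text
7.45 [ 0.54372656 -0.18906915  0.23826915] [[0.113, -0.002, 0.994], [-0.994, 0.002, 0.113], [-0.002, -1.0, -0.002]] [ 0.07 -0.89 -1.63] 0.0067 [-31.   24.2  69.3   0.   86.7 -37.5]
```

View pics/s8c.png

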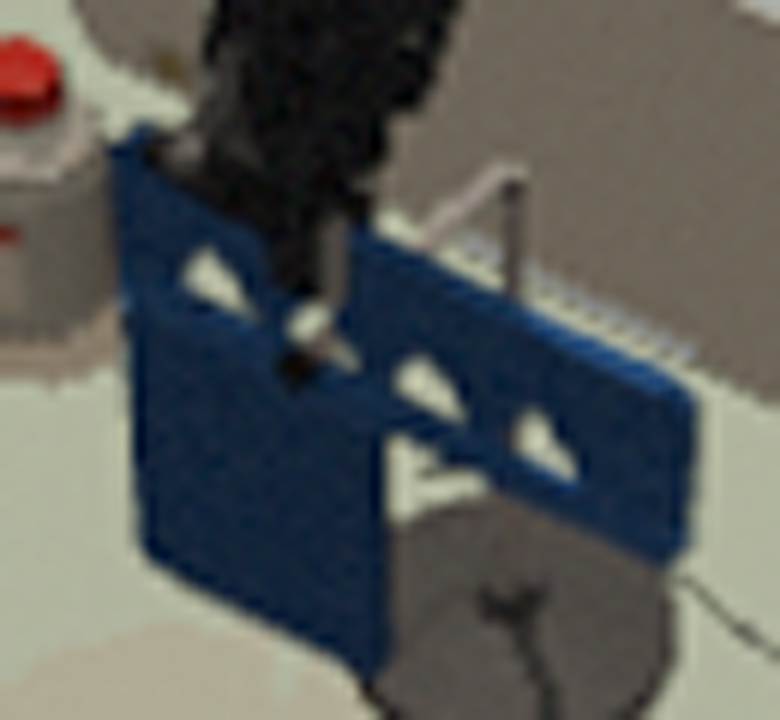

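View pics/w8c.png

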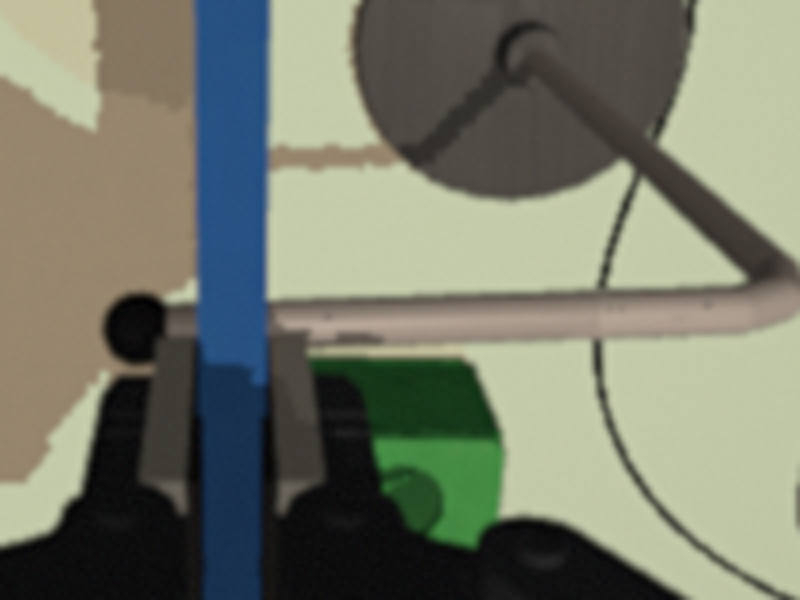

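Emit:
apply_moves:
  moves:
    - [[8, 0.9, 0], [0, 0, 0], 0]
    - [[16, 1.8, 0], [0, 0, 0], 0]
    - [[25, 2.8, 0], [0, 0, 0], 0]
    - [[25, 2.8, 0], [0, 0, 0], 0]
    - [[25, 2.8, -3], [0, 0, 0], 0]
    - [[25, 2.8, -6], [0, 0, 0], 0]
    - [[25, 2.8, -9], [0, 0, 0], 0]
    - [[25, 2.8, -10], [0, 0, 0], 0]
    - [[25, 2.8, -10], [0, 0, 0], 0]

```text
t: 8.35
ee_pos: [0.5685, -0.1863, 0.2281]
orientation: [[0.113, -0.003, 0.994], [-0.994, 0.002, 0.113], [-0.003, -1.0, -0.002]]
ft_force: [0.5, 0.1, -2.8]
width: 0.0067
```

```bash
python3 snap.py 9 scene wrist; python3 - <<'E'
from h import *
crop(load("scene9"),230,165,295,225,12,"s9c");crop(load("wrist9"),200,150,400,300,4,"w9c")
w=load("wrist9")
E
```

```text
8.45 [ 0.56870863 -0.18629981  0.2283994 ] [[0.113, -0.002, 0.994], [-0.994, 0.002, 0.113], [-0.002, -1.0, -0.002]] [ 1.42 -0.17 -2.19] 0.0067 [-29.5  26.9  66.4   0.   86.8 -36. ]
```

View pics/s9c.png

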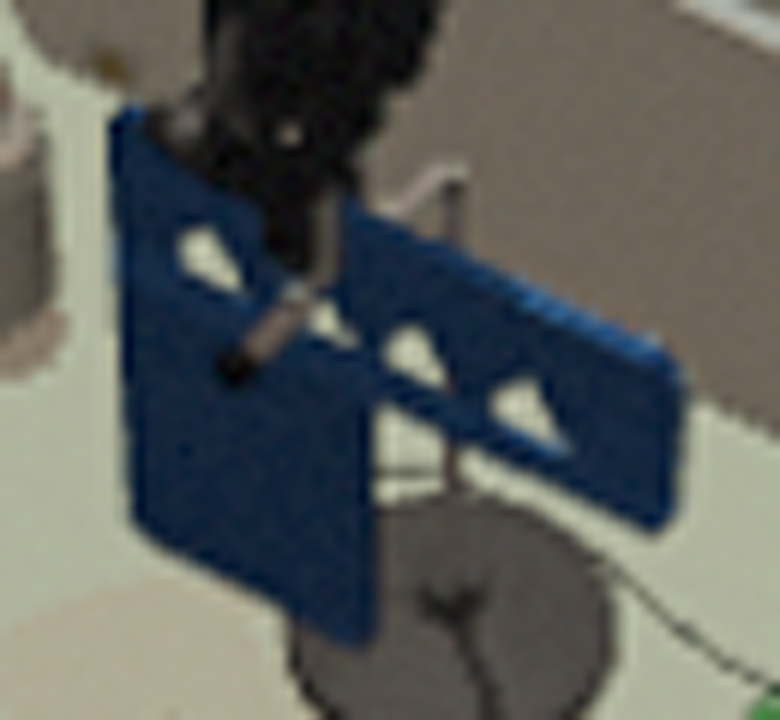

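View pics/w9c.png

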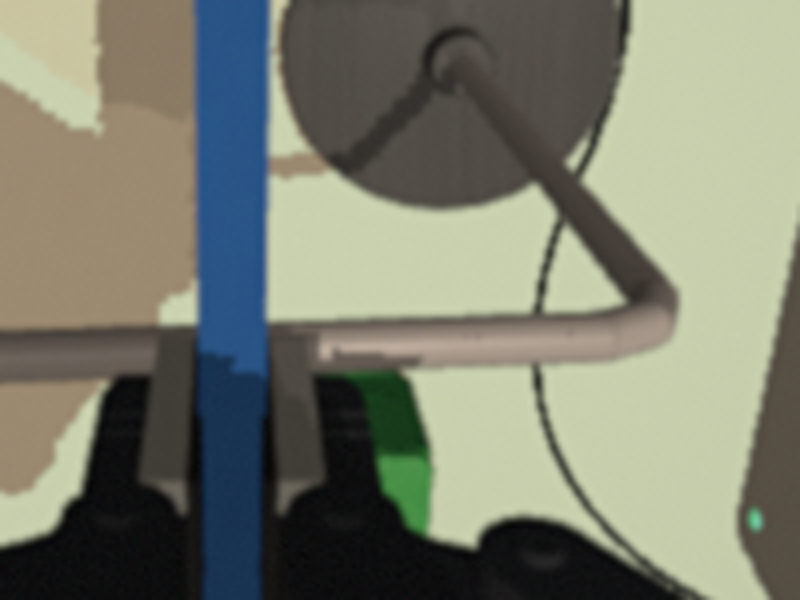

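Emit:
apply_moves:
  moves:
    - [[0, 0, -1], [0, 0, 0], 0]
    - [[0, 0, -2], [0, 0, 0], 0]
    - [[0, 0, -2], [0, 0, 0], 0]
    - [[0, 0, -2], [0, 0, 0], 0]

```text
t: 8.85
ee_pos: [0.5687, -0.1864, 0.2266]
orientation: [[0.113, -0.002, 0.994], [-0.994, 0.002, 0.113], [-0.002, -1.0, -0.001]]
ft_force: [-0.4, -0.0, 0.1]
width: 0.0069
```

Emit:
apply_moves:
  moves:
    - [[0, 0, -0.7], [0, 0, 0], 0]
    - [[0, 0, -0.7], [0, 0, 0], 0]

```text
t: 9.05
ee_pos: [0.5688, -0.1864, 0.2266]
orientation: [[0.113, -0.001, 0.994], [-0.994, 0.001, 0.113], [-0.001, -1.0, -0.001]]
ft_force: [-1.2, 0.8, 4.8]
width: 0.0066
```

Emit:
apply_moves:
  moves:
    - [[0, 0, 0.7], [0, 0, 0], 0]
    - [[0, 0, 0.7], [0, 0, 0], 0]
    - [[0, 0, 0.7], [0, 0, 0], 9]
    - [[0, 0, 0.7], [0, 0, 0], 11]
    - [[0, 0, 0.7], [0, 0, 0], 13]
    - [[0, 0, 0.7], [0, 0, 0], 16]
    - [[0, 0, 0.7], [0, 0, 0], 20]
    - [[0, 0, 0.7], [0, 0, 0], 25]
    - [[0, 0, 0.7], [0, 0, 0], 30]
    - [[0, 0, 0.7], [0, 0, 0], 30]
  force: 20

```text
t: 10.05
ee_pos: [0.5688, -0.1864, 0.2273]
orientation: [[0.113, -0.001, 0.994], [-0.994, 0.001, 0.113], [-0.001, -1.0, -0.001]]
ft_force: [0.1, 0.6, 0.5]
width: 0.0257
```

```bash
python3 snap.py 10 scene wrist; python3 - <<'E'
from h import *
crop(load("scene10"),230,165,295,225,12,"s10c");crop(load("wrist10"),200,50,400,300,2.4,"w10c")
E
```

```text
10.15 [ 0.56879348 -0.1864119   0.22723828] [[0.113, -0.001, 0.994], [-0.994, 0.001, 0.113], [-0.001, -1.0, -0.001]] [ 0.74 -0.49 -0.23] 0.0259 [-29.5  26.9  66.5   0.   86.6 -36. ]
```

View pics/s10c.png

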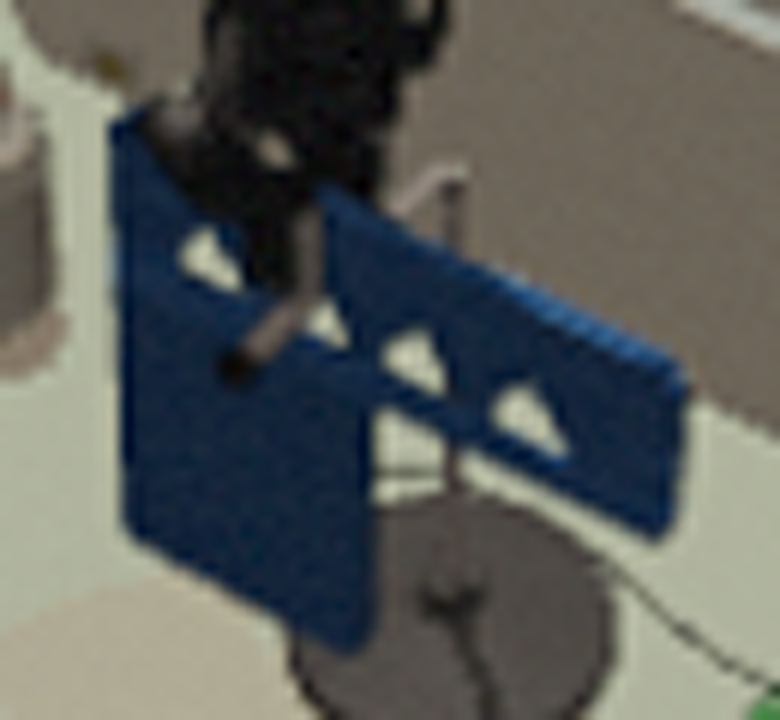

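View pics/w10c.png

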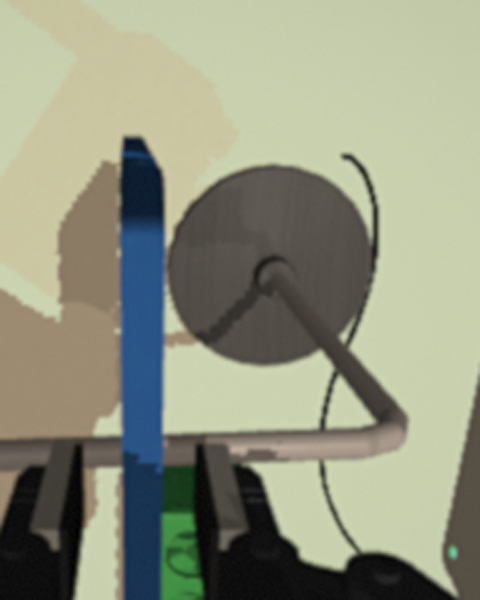

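Emit:
apply_moves:
  moves:
    - [[0, 0, 6], [0, 0, 0], 32]
    - [[0, 0, 15], [0, 0, 0], 34]
    - [[0, 0, 30], [0, 0, 0], 34]
    - [[0, 0, 60], [0, 0, 0], 34]
    - [[0, 0, 100], [0, 0, 0], 34]
    - [[-40, 0, 120], [0, 0, 0], 34]
    - [[-80, 30, 130], [0, 0, 0], 34]
    - [[-120, 75, 130], [0, 0, 0], 34]
    - [[-150, 120, 130], [0, 0, 0], 34]
    - [[-150, 160, 130], [0, 0, 0], 34]
    - [[-150, 200, 130], [0, 0, 0], 34]
    - [[-150, 200, 130], [0, 0, 0], 34]

```text
t: 11.35
ee_pos: [0.4178, 0.0174, 0.3589]
orientation: [[0.118, 0.002, 0.993], [-0.993, 0.001, 0.118], [-0.001, -1.0, 0.002]]
ft_force: [0.8, 0.2, 0.2]
width: 0.0285
```

```bash
python3 snap.py 11 scene top; python3 - <<'E'
from h import *
crop(load("scene11"),215,150,305,225,8,"s11c");crop(load("top11"),180,140,300,230,6,"t11c")
E
```

```text
11.45 [0.41871872 0.01405562 0.3580905 ] [[0.115, 0.001, 0.993], [-0.993, 0.0, 0.115], [-0.0, -1.0, 0.001]] [ 1.08 -1.03 -0.79] 0.029 [-14.4   4.3  77.3   0.   98.5 -21. ]
```

View pics/s11c.png

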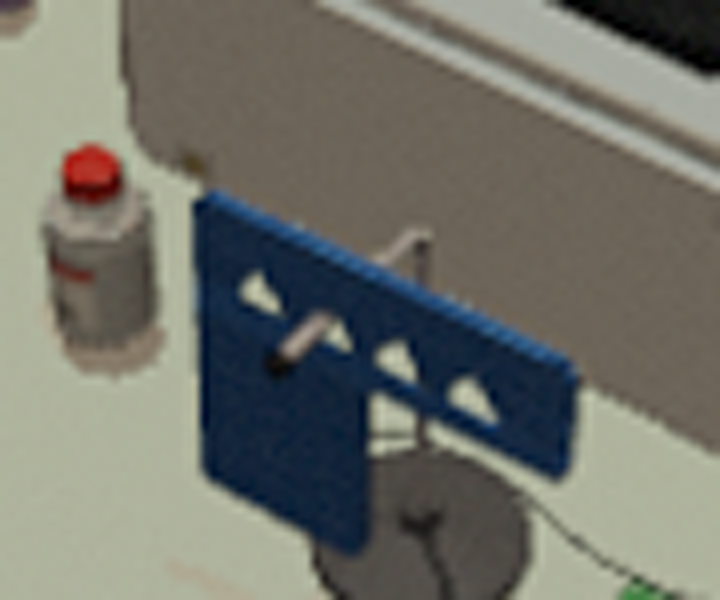

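View pics/t11c.png

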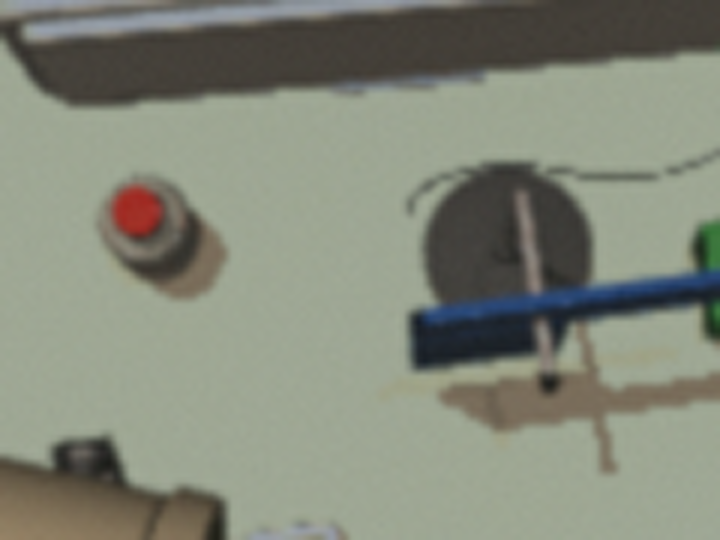

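Emit:
apply_moves:
  moves:
    - [[0, 0, 0], [0, 0, 0], 34]
    - [[0, 0, 0], [0, 0, 0], 34]
    - [[0, 0, 0], [0, 0, 0], 34]
    - [[0, 0, 0], [0, 0, 0], 34]
    - [[0, 0, 0], [0, 0, 0], 34]
    - [[0, 0, 0], [0, 0, 0], 34]
    - [[0, 0, 0], [0, 0, 0], 34]
    - [[0, 0, 0], [0, 0, 0], 34]
    - [[0, 0, 0], [0, 0, 0], 34]
    - [[0, 0, 0], [0, 0, 0], 34]

```text
t: 12.45
ee_pos: [0.4187, 0.0141, 0.3581]
orientation: [[0.115, 0.001, 0.993], [-0.993, 0.0, 0.115], [-0.0, -1.0, 0.001]]
ft_force: [0.3, -0.8, 0.2]
width: 0.0291
```

```bash
python3 snap.py 12 scene; python3 - <<'E'
from h import *
a=load("scene11");b=load("scene12");d=np.abs(a["pixels"].astype(int)-b["pixels"])[165:225,235:290];print("diff",d.mean(),d.max())
s=b;T=np.array([.5688,-.1864,.2272]);n=np.array([.9936,.113,0]);u=np.array([-.113,.9936,0])
h=cv2.cvtColor(s["pixels"],cv2.COLOR_RGB2HSV);m=cv2.inRange(h,(100,120,30),(125,255,255));m[:,:235]=0;m[:,292:]=0;m[:165]=0;m[225:]=0
m=max(cv2.findContours(m,0,1)[0],key=cv2.contourArea)[:,0]
# back top edge (silhouette upper boundary) fit, on back plane
top=[(x,m[m[:,0]==x,1].min()-.5) for x in range(243,283)]
P=np.array([onplane(s,p,T+.004*n,n) for p in top]);y=(P-T)@u;k=np.polyfit(y,P[:,2],1);print("top edge tilt deg",np.degrees(np.arctan(k[0])),"z mid",np.polyval(k,-.024),"resid",np.std(P[:,2]-np.polyval(k,y)))
print([ (round(float((onplane(s,p,T-.004*n,n)-T)@u),4),round(float(onplane(s,p,T-.004*n,n)[2]),4)) for p in [(215+257/8,150+270/8),(215+396/8,150+338/8),(215+467/8,150+373/8)]])
E
```

```text
12.5 [0.41872239 0.01406931 0.35808537] [[0.115, 0.001, 0.993], [-0.993, 0.0, 0.115], [-0.0, -1.0, 0.001]] [-0.    0.31 -1.08] 0.0293 [-14.4   4.3  77.3   0.   98.5 -21. ]
diff 1.6632323232323232 19
top edge tilt deg 0.005298578061318692 z mid 0.24919730669770093 resid 0.0013207061814025432
[(0.0338, 0.2231), (-0.0373, 0.2224), (-0.0724, 0.2219)]
```

Level to within about 0.1°, the top edge is at z ≈ 0.249 (0.2505 expected), and the panel is still. I'm handing in.

```bash
python3 -c "
from station import bot
print(bot.close_job())"
```

```text
the job is handed in; nothing more can be done
None
```

The panel is hanging on the dark steel stand's rod by hole 3 (bar y +24), the hole almost directly above its centre of mass. I pulled it straight up out of the dock, threaded the hole over the ball end, lowered it until the roof touched the rod, then let go and withdrew. I handed in at about 12.5 s; no verdict is reported.

Last checks:
- **Level:** in the scene camera the top edge tilts about 0.0°, with a height of 249 mm against 250.5 expected. The apexes of the three visible holes (1, 2 and 4) also lie level to within about 1 mm.
- **Still:** two pictures taken 1 s apart differ only by image noise.
- **Clear of the robot:** the gripper had moved well away from the panel.
- **Bottle:** the red-capped bottle still stands; I saw nothing touch it, though I did not re-measure its position.
- **Forces:** the highest wrist-force reading was about 5 N.

Some measurements disagreed. Early wrist and top views put the panel's ends several mm apart from each other, partly because the leg's end face looked like part of the top edge. The wrist camera also placed hole 3 about 3–4 mm off from the scene camera. I weighted the scene camera more when lining up the rod, and the hole went over the ball with no sign of contact.

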